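# Bed a weld coupon on its backing sheet under the cut-off wheel

### The arm

A 6-joint arm with a two-finger parallel gripper is mounted at the origin on the work surface. World frame = base frame: x ahead of the robot, y to its left, z up, the work surface at z = 0. Lengths are in mm, angles in rad, forces in N, time in s.
With the tool pointing down it reaches from about 300 to 825 mm from the base axis. Payload 5.4 kg.
Tool frame: the origin (TCP) lies midway between the tips of the shut fingers; the grasp point (between the pads) lies 19 mm behind it (grip_depth is the distance from the TCP to the grasp point, in mm); z points along the fingers, y is the line along which they close (so a half turn about z gives the same grasp; the last joint's range is limited). The gripper opens to 92 mm and grips with 3 to 60 N. Pads are 20 mm wide; open, the fingers measure 128 mm over their backs; the gripper's body (75 mm by 189 mm) begins 69 mm behind the grasp point.
Start: joints at [1.128, 0.158, 1.597, -0, 1.386, -0.21], TCP at [132.665, 559.469, 214.601] pointing down, gripper open.
Joint ranges: [-2.91, 2.91], [-0.94, 2.29], [0.18, 2.7], [-1.29, 4.43], [0.17, 2.64], [-3, 3]. Speed limits (rad/s): [2.57, 2.57, 3.14, 3.14, 3.14, 3.14].

### API

Orientations are given as a unit quaternion [x, y, z, w].
In Python, from cell import get_obs, capture, hand_in, search_frame, pinpoint, grip_depth gives the robot as it stands. The module is installed in compiled form; this text tells all that it offers.
- The arm moves only by the tool drive_tool, never from a script. Its argument "series" is a list of rows, each a list of 5 numbers: the closure, from 0 (fully open) to 1 (shut), then the shift along the world's x, y, z in m, then the turn about the world's z in degrees. A call has 1 to 5 rows; each row is the pose to reach, as a shift and turn from the pose commanded when the call began; what a row does not reach only later rows make up. A row lasts 1/8 s, in which the tool goes at most 62.5 mm and 10.7 degrees, less where a joint would pass 70% of its speed; a pose out of reach is approached as far as the arm can. A call with a gripper value outside its range is refused whole. The fingers move at their own pace and stop on an object; "newtons" is the grip in N (left out, the last holds). Time passes only in rows, so rows that repeat a pose let the fingers close. It gives the time, the measured TCP pose, the force, the opening and the grip force at its end, in the units of the state.
- get_obs(): the state, without advancing time (a new reading comes with each control period).
- capture(name): name is "side" or "top" or "wrist"; returns a dict with "image" (480x640x3 uint8, red, green, blue), "depth" (480x640 float32, mm along the optical axis (not along the pixel's ray), 0 where there is no reading), "fovy" (degrees; the focal length in pixels is half the picture's height over the tangent of half this angle, whatever the lens; pixels are square), "cx", "cy" (the principal point, pixels), "world_from_camera" (4x4, takes a point from camera to world coordinates); the wrist camera has in their place "T_tool_cam" (4x4, takes a point from camera to tool coordinates, whose origin is the TCP and whose axes are the flange's). Camera axes: x right, y down, z forward; pixel columns grow to the right and rows downward; lengths in mm; the calibration is good to about 2 mm. A picture is of the moment at which its call begins: read the wrist's pose just before it.
- hand_in(): hands the job in; it is judged then, once.
Trained networks look in the newest picture that a camera, given by its name, has taken for a name from the list of things; names that differ only in an ending like _2 or _b are one class to them, and where a whole thing is asked for, a point or a joint stands for the part that bears it (a point fixed in the world has none). Each returns a list of dicts, best first, with "score" (0 to 1); they miss things now and then, are a little off and sometimes report something else, mostly with a low value. They report only what shows in the picture. A call takes as long as a camera call. They do not tell look-alikes from the thing itself.
- search_frame(camera, target): "position" ([column, row] in pixels, amid what is visible of it).
- pinpoint(camera, target): "position" ([column, row] in pixels: a listed point, or the origin of a listed thing).
The state is a dict: "time": time; "joint_pos": joint angles; "joint_vel": joint speeds; "joint_torque": joint torques, N m; "ee_pos": TCP position; "ee_rot": TCP orientation; "force": force on the tool from outside, world axes, zero at the start; "moment": the same for the moment, N m; "finger_gap": finger opening in mm; "gripper_force": force on a finger pad.
Only numpy, scipy, OpenCV 4.12 (cv2) and the standard library are available. Lean on these libraries where they do the work, as an engineer would, in place of code of your own. Each camera call takes 0.05 s, during which the arm holds its last target. There are 200 camera calls.

### The job

Set up the saw for a weld section: lay the orange-brown backing sheet flat on the saw bed against the rear fence, long side along the cut line and centred under the wheel, and press down on it firmly for a moment to feel that it lies flat; then lay the steel weld coupon squarely on top of it in the same way and press that down too. Lower both by hand rather than dropping them, do not touch the wheel or the saw head, and leave the other things on the counter where they are.

Things in the scene. Friction and masses are not known exactly. Their poses are not given: they have to be found in the camera images.
- bed: The slotted aluminium bed of a white bench cut-off saw, 262 x 224 mm, level, its top 70 mm above the counter. Origin: on the bed's top, where the middle of the plates belongs. x points to the rear fence, away from the open front; y left to the drive housing; z up. A 6 mm kerf slot along x at y = 0 is the cut line; T-slots at y = -45 and +45 mm. Clear from x = -119 to +35 and y = -112 to +112 mm.
- fence_face (a point): Foot of the steel rear fence's face, at x = +35 mm on the bed, on the cut line; axes as the bed's. The fence is square to x, 25 mm high, 100 mm long in y, with an 8 mm gap for the wheel. A plate touching it with its 50 mm side has its centre at the bed's origin.
- saw: The whole saw, fixed; origin on the counter 70 mm under the bed's origin, same axes. White pan under the bed: 52 mm high, x = -140 to +170, y = -120 to +140 mm. White drive housing: 190 mm high, x = -100 to +170, y = +145 to +365 mm; behind its front stands the lift column, 435 mm high, x = +88 to +163 mm.
- head: The saw's head, parked at the top of its travel over the bed. Origin: centre of the 125 mm cut-off wheel, 212 mm above the bed's origin, axes as the bed's; the wheel is 1.6 mm thick, in the cut line's plane, its lowest point 150 mm above the bed. Grey guard over its upper half: radius 75, 24 mm wide. Spindle to the left; navy motor block 105 mm square from y = +120 mm.
- wheel_low (a point): Lowest point of the thin, brittle wheel, 150 mm above the bed's origin. A tool standing upright on the plates would hit the wheel; one leaning back about 40 degrees towards the open front (-x of the bed), where nothing stands over the bed, clears it.
- backing_mid (a point): The backing sheet, a loose orange-brown phenolic plate 70 (x) x 50 (y) x 10 (z) mm, about 50 g, lying on the green mat at the start. The point is its centre; z up.
- coupon_mid (a point): The weld coupon, a loose steel plate 70 (x) x 50 (y) x 12 (z) mm, about 330 g, with a darker weld band, ground flush, across its middle along y. Lying on the green mat at the start. The point is its centre; z up.
- mat: Flat green bench mat, 300 (x) x 180 (y) x 3 mm, fixed to the counter; origin under its centre. The two plates lie on it, one towards each end in x.
- mount: Bystander: dark red round resin mount with a small metal face on top, 30 mm diameter, 20 mm high, standing on the counter; origin at the centre of its underside.
- stick: Bystander: white dressing stick, 80 (x) x 13 x 13 mm, lying on the counter; origin at the centre of its underside.
- spanner: Bystander: steel spanner 150 mm long, lying flat on the counter; origin under its middle, x along it.
- wash: Bystander: white bottle with a red cap, 64 mm diameter, 170 mm high, standing on the counter; origin at the centre of its underside.
There are look-alikes about, which are no part of the job. What is shaped like the part that bears coupon_mid but pink or purple is not meant.

How it is judged:
By the outcome, as a careful person would: the job done as asked, in the order asked, and still so for the second after the job is handed in, with the robot touching nothing.
It also fails if it takes over 70 s, if anything falls off the work surface, if the arm or the gripper's body presses on something with over 40 N, if the wrist force passes 120 N, or if a joint passes its speed limit or range.

## Working session

There is one attempt and no reset: what is moved stays moved. The work goes in short steps, Python scripts to look and compute and a tool call to move; the robot and the scene stay as the last step left them, time stands still between calls to the robot, and variables do not carry over. Pictures are saved under pics/ and viewed, at most 13 in all, crops included, and the job is handed in when it is done.

Besides the shell and the picture viewer there is one more tool, called after ">>>" as name(argument=value, ...), one argument or row to a line, values as JSON. drive_tool: Moves the arm, as the interface text tells. Its arguments: {"type":"object","properties":{"series":{"type":"array"},"newtons":{"type":"number"}},"required":["series"]}

```bash
mkdir -p pics; ls
cat > h.py <<'E'
import numpy as np, cv2
from scipy.spatial.transform import Rotation as R
from cell import *
def K(c):
    f=240/np.tan(np.radians(c['fovy'])/2); return f,c['cx'],c['cy']
def wfc(name,o,c):
    if name!='wrist': return np.array(c['world_from_camera'])
    T=np.eye(4);T[:3,:3]=R.from_quat(o['ee_rot']).as_matrix();T[:3,3]=o['ee_pos'];return T@np.array(c['T_tool_cam'])
def shot(name):
    o=get_obs();c=capture(name);c['T']=wfc(name,o,c);return c
def pt(c,px,z=None):
    f,cx,cy=K(c);d=np.array([(px[0]-cx)/f,(px[1]-cy)/f,1.])
    if z is None:
        u,v=int(round(px[0])),int(round(px[1]));w=c['depth'][max(v-2,0):v+3,max(u-2,0):u+3];w=w[w>0]
        if not len(w): return None
        s=np.median(w); return c['T'][:3,:3]@(d*s)+c['T'][:3,3]
    r=c['T'][:3,:3]@d; return c['T'][:3,3]+r*(z-c['T'][2,3])/r[2]
def cloud(c):
    f,cx,cy=K(c);v,u=np.mgrid[:480,:640];d=c['depth'];P=np.stack([(u-cx)/f*d,(v-cy)/f*d,d],-1)
    P=P@c['T'][:3,:3].T+c['T'][:3,3];P[d<=0]=np.nan;return P
def save(c,n): cv2.imwrite('pics/'+n,c['image'][:,:,::-1])
E
python3 - <<'E'
from h import *
np.set_printoptions(precision=1,suppress=True)
o=get_obs();print({k:np.round(v,3) for k,v in o.items()},grip_depth)
for n in['side','top']:
    c=shot(n);save(c,n+'0.png');print(n,c['fovy'],c['T'])
    for t in['bed','fence_face','saw','head','wheel_low','backing_mid','coupon_mid','mat','mount','stick','spanner','wash']:
        print(t,[(round(r['score'],2),np.round(r['position']),pt(c,r['position'])) for r in pinpoint(n,t)[:3]])
E
```

```text
pics
{'time': np.float64(0.0), 'joint_pos': array([ 1.1,  0.2,  1.6, -0. ,  1.4, -0.2]), 'joint_vel': array([ 0.,  0.,  0., -0., -0.,  0.]), 'joint_torque': array([  0. , -38.6, -32.2,   0.1,   0. ,  -0. ]), 'ee_pos': array([132.4, 558.9, 213.6]), 'ee_rot': array([ 0.1,  1. , -0. , -0. ]), 'force': array([-0.6,  0.4,  0.5]), 'moment': array([-0.,  0., -0.]), 'gripper_force': np.float64(0.0), 'finger_gap': np.float64(91.496)} 18.700000000000003
side 46.0069366647674 [[    0.9    -0.2     0.4    24.4]
 [   -0.4    -0.5     0.8 -1092.6]
 [    0.     -0.9    -0.5   815.6]
 [    0.      0.      0.      1. ]]
bed [(0.92, array([330., 231.]), array([594.2,  95.8,  67.6]))]
fence_face [(0.8, array([339., 227.]), array([623.6,  99.5,  71.7]))]
saw [(0.75, array([330., 256.]), array([542.3, -20.5,  69.4])), (0.56, array([324., 356.]), array([ 406.6, -291.2,   14. ]))]
head [(0.96, array([331., 156.]), array([582.1,  80.7, 288.9]))]
wheel_low [(0.78, array([331., 177.]), array([587.7,  90.7, 227.9]))]
backing_mid [(0.67, array([397., 344.]), array([ 567.4, -314.9,   12.8]))]
coupon_mid [(0.96, 
[... 1155 characters left out ...]
]), array([ 578.2, -298.7,   13. ]))]
coupon_mid [(0.95, array([461., 338.]), array([ 256.1, -437.4,   12.3])), (0.75, array([488., 299.]), array([ 352.1, -505.5,   11.7])), (0.72, array([404., 278.]), array([ 403.8, -299.7,   15. ]))]
mat [(0.91, array([408., 242.]), array([ 493. , -313.3,    3.4])), (0.74, array([402., 210.]), array([ 571.6, -299.4,   13.9]))]
mount [(0.42, array([360., 150.]), array([ 722.7, -195.6,   19.7]))]
stick [(0.77, array([470., 246.]), array([ 481.8, -466.2,   11.4]))]
spanner [(0.61, array([410., 147.]), array([ 732.7, -323.4,    7.2])), (0.26, array([470., 245.]), array([ 484.6, -464.5,   10.8]))]
wash [(0.77, array([151., 312.]), array([332.6, 294.8, 101.1]))]
```

View pics/side0.png

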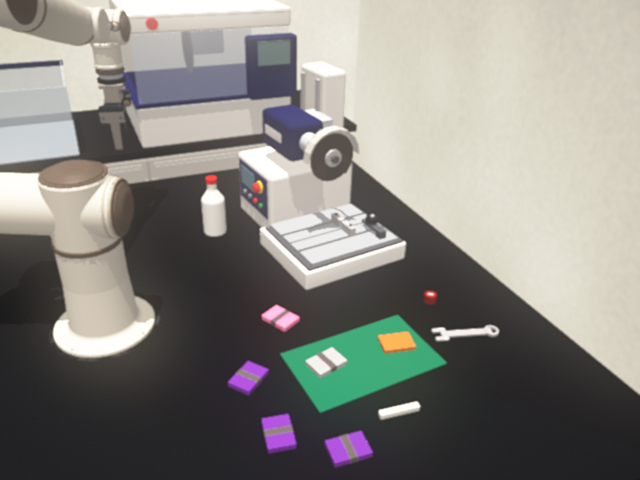

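View pics/top0.png

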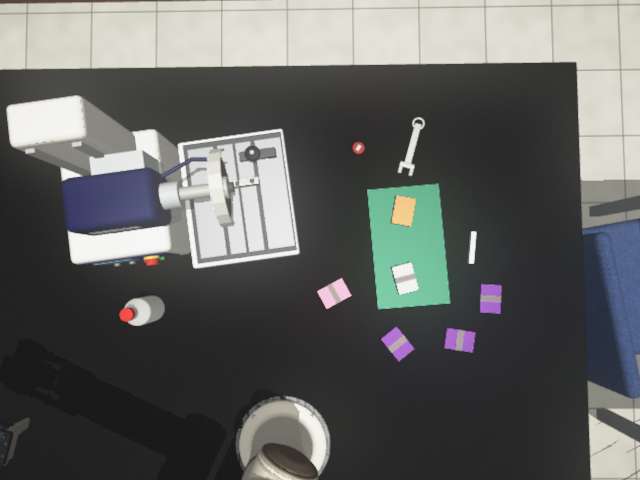

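The saw is at about (590, 92) with its front towards the robot. The backing is near (575, -300), top-view px (403, 211), and the steel coupon near (400, -300), px (404, 278). The pink and purple look-alikes are elsewhere. I'll go over the mat first.

>>> drive_tool(
  series=[
    [0,0.02,-0.055,0.025,0],
    [0,0.04,-0.11,0.05,0],
    [0,0.06,-0.165,0.075,0],
    [0,0.08,-0.22,0.1,0],
    [0,0.1,-0.275,0.12,0],
  ],
)

```text
time: 1.92
ee_pos: [231.7, 286.4, 334.5]
ee_rot: [0.116, 0.993, 0.0, 0.001]
force: [1.7, -0.4, 0.2]
finger_gap: 92.3
gripper_force: 0.0
```

>>> drive_tool(
  series=[
    [0,0.02,-0.055,0,0],
    [0,0.045,-0.11,0,0],
    [0,0.065,-0.165,0,0],
    [0,0.085,-0.22,0,0],
    [0,0.11,-0.275,0,0],
  ],
)

```text
time: 2.55
ee_pos: [341.8, 11.0, 333.8]
ee_rot: [0.116, 0.993, -0.0, 0.001]
force: [1.2, 0.3, -0.2]
finger_gap: 91.5
gripper_force: 0.0
```

>>> drive_tool(
  series=[
    [0,0.025,-0.055,0,0],
    [0,0.05,-0.11,0,0],
    [0,0.075,-0.165,0,0],
    [0,0.095,-0.22,0,0],
    [0,0.12,-0.275,0,0],
  ],
)

```text
time: 3.18
ee_pos: [461.9, -264.1, 333.5]
ee_rot: [0.116, 0.993, -0.0, 0.0]
force: [-0.2, 0.6, 0.9]
finger_gap: 91.6
gripper_force: 0.0
```

>>> drive_tool(
  series=[
    [0,0.02,-0.04,0,0],
    [0,0.02,-0.04,0,0],
    [0,0.02,-0.04,0,0],
  ],
)

```text
time: 3.55
ee_pos: [481.2, -301.4, 333.4]
ee_rot: [0.116, 0.993, 0.0, -0.0]
force: [0.0, 0.6, -0.8]
finger_gap: 92.0
gripper_force: 0.0
```

```bash
cat >> h.py <<'E'
def hsv(c): return cv2.cvtColor(c['image'],cv2.COLOR_RGB2HSV)
def rect(c,mask,P,near,z0,z1,lim=90):
    ok=mask&(np.abs(P[...,0]-near[0])<lim)&(np.abs(P[...,1]-near[1])<lim)&(P[...,2]>z0)&(P[...,2]<z1)
    m=cv2.morphologyEx(ok.astype(np.uint8),cv2.MORPH_OPEN,np.ones((3,3)))
    n,l,s,ce=cv2.connectedComponentsWithStats(m); 
    if n<2: return None
    m=l==1+np.argmax(s[1:,4]); q=P[m]; z=np.median(q[:,2])
    v,u=np.nonzero(m); f,cx,cy=K(c); d=np.stack([(u-cx)/f,(v-cy)/f,np.ones(len(u))],-1)@c['T'][:3,:3].T
    X=c['T'][:3,3]+d*((z-c['T'][2,3])/d[:,2])[:,None]
    (a,b),(w,h),t=cv2.minAreaRect(X[:,:2].astype(np.float32))
    if w<h: w,h,t=h,w,t+90
    return dict(c=np.round([a,b,z],1),size=np.round([w,h],1),ang=round((t+90)%180-90,1),n=int(m.sum()))
E
python3 - <<'E'
from h import *
np.set_printoptions(precision=1,suppress=True)
w=shot('wrist');save(w,'w1.png');print(w['T_tool_cam'],w['fovy']);
t=shot('top');s=shot('side')
for n,c in(('w',w),('t',t),('s',s)):
    H=hsv(c);P=cloud(c)
    o=(H[...,0]>5)&(H[...,0]<22)&(H[...,1]>110); g=(H[...,1]<70)&(H[...,2]>50)
    print(n,'or',rect(c,o,P,(572,-300),5,30));print(n,'st',rect(c,g,P,(402,-300),5,30))
# bed region from top
P=cloud(t);b=(P[...,2]>60)&(P[...,2]<80)&(abs(P[...,0]-580)<180)&(abs(P[...,1]-80)<160)
print('bed',rect(t,b,P,(580,70),60,80,180))
np.save('t.npy',P);np.save('s.npy',cloud(s))
E
```

```text
[[   0.    -1.    -0.3   76.3]
 [   1.     0.    -0.    -0.1]
 [   0.    -0.3    1.  -169.6]
 [   0.     0.     0.     1. ]] 63.48064345145043
w or {'c': array([ 590.4, -307.7,   12.3]), 'size': array([48.5, 31.6]), 'ang': 79.9, 'n': 637}
w st {'c': array([ 405. , -305.5,   14.4]), 'size': array([69.4, 50. ]), 'ang': 14.3, 'n': 2435}
t or {'c': array([ 595. , -304.3,   13.5]), 'size': array([49.6, 25. ]), 'ang': 89.5, 'n': 153}
t st {'c': array([ 394.4, -317.8,   15.8]), 'size': array([45.3, 44.8]), 'ang': -45.6, 'n': 253}
s or {'c': array([ 570.3, -306.1,   12.1]), 'size': array([73.1, 57.2]), 'ang': -12.5, 'n': 574}
s st {'c': array([ 402.6, -308. ,   14.1]), 'size': array([76.1, 58.1]), 'ang': 15.6, 'n': 691}
bed {'c': array([610. ,  14.3,  70.6]), 'size': array([263.1,  64.5]), 'ang': 7.2, 'n': 2683}
```

View pics/w1.png

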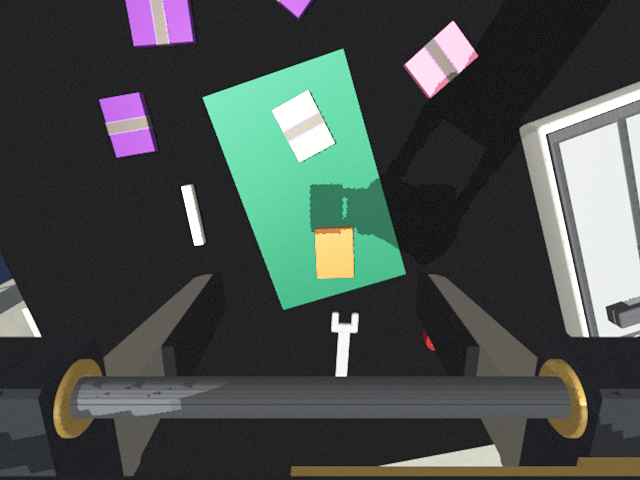

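The steel coupon is centred at about (405, -305) with its long axis at about 14° (wrist px 303, 125). The backing is half in shadow around px (333, 232). Moves offer only a turn about z, so before grasping I'll test, in free air, whether a pose beyond reach tilts the tool.

>>> drive_tool(
  series=[
    [0,0.05,-0.05,0,0],
    [0,0.1,-0.1,0,0],
    [0,0.15,-0.15,0,0],
    [0,0.2,-0.2,0,0],
    [0,0.25,-0.25,0,0],
  ],
)

```text
time: 4.32
ee_pos: [674.2, -497.0, 329.6]
ee_rot: [0.116, 0.993, -0.004, 0.007]
force: [0.1, -0.5, 1.2]
finger_gap: 91.9
gripper_force: 0.0
```

>>> drive_tool(
  series=[
    [0,0.05,-0.05,0,0],
    [0,0.05,-0.05,0,0],
  ],
)

```text
time: 4.58
ee_pos: [685.8, -518.7, 304.2]
ee_rot: [0.116, 0.993, -0.011, 0.02]
force: [0.7, 0.0, -0.8]
finger_gap: 91.4
gripper_force: 0.0
```

>>> drive_tool(
  series=[
    [0,-0.04,0.04,0,0],
    [0,-0.08,0.08,0,0],
    [0,-0.12,0.12,0,0],
  ],
)

```text
time: 4.95
ee_pos: [591.0, -423.2, 315.2]
ee_rot: [0.116, 0.993, -0.016, 0.026]
force: [1.0, -0.2, 1.3]
finger_gap: 92.0
gripper_force: 0.0
```

Run:
```python
from h import *
P=np.load('s.npy')
q=P[(P[...,0]>700)&(P[...,1]<60)&(P[...,2]>150)]
print(len(q), np.nanpercentile(q,[0,5,50],axis=0) if len(q) else '')
```

```text
1324 [[1541.66625384  -43.03560419  150.17523001]
 [1548.6432948   -17.30595348  158.00015997]
 [1554.62035238   30.94290345  232.40208743]]
```

>>> drive_tool(
  series=[
    [0,0.03,0.05,0.02,0],
    [0,0.06,0.1,0.03,0],
    [0,0.09,0.15,0.04,0],
    [0,0.12,0.2,0.04,0],
    [0,0.14,0.235,0.04,0],
  ],
)

```text
time: 5.58
ee_pos: [732.6, -185.9, 356.0]
ee_rot: [0.115, 0.993, -0.014, 0.027]
force: [-0.4, -0.6, 0.8]
finger_gap: 92.2
gripper_force: 0.0
```

>>> drive_tool(
  series=[
    [0,0.04,0.03,0.02,0],
    [0,0.09,0.02,0.04,0],
    [0,0.15,0.01,0.06,0],
    [0,0.21,-0.005,0.08,0],
    [0,0.27,-0.015,0.1,0],
  ],
)

```text
time: 6.2
ee_pos: [828.9, -170.7, 379.6]
ee_rot: [0.116, 0.992, -0.017, 0.051]
force: [-0.2, 0.5, 0.4]
finger_gap: 92.2
gripper_force: 0.0
```

>>> drive_tool(
  series=[
    [0,0.06,-0.012,0.02,0],
    [0,0.12,-0.024,0.04,0],
    [0,0.18,-0.036,0.06,0],
    [0,0.24,-0.048,0.08,0],
    [0,0.3,-0.06,0.1,0],
  ],
)

```text
time: 6.82
ee_pos: [853.3, -176.3, 359.9]
ee_rot: [0.115, 0.99, -0.018, 0.074]
force: [0.1, -0.1, -0.4]
finger_gap: 91.5
gripper_force: 0.0
```

>>> drive_tool(
  series=[
    [0,0.5,-0.1,0,0],
    [0,0.5,-0.1,0,0],
    [0,0.5,-0.1,0,0],
    [0,0.5,-0.1,0,0],
    [0,0.5,-0.1,0,0],
  ],
)

```text
time: 7.45
ee_pos: [901.5, -186.5, 280.2]
ee_rot: [0.115, 0.988, -0.02, 0.099]
force: [0.2, 0.9, -0.6]
finger_gap: 92.2
gripper_force: 0.0
```

>>> drive_tool(
  series=[
    [0,0.3,-0.06,0.4,0],
    [0,0.3,-0.06,0.4,0],
    [0,0.3,-0.06,0.4,0],
    [0,0.3,-0.06,0.4,0],
    [0,0.3,-0.06,0.4,0],
  ],
)

```text
time: 8.07
ee_pos: [869.2, -180.4, 398.9]
ee_rot: [0.114, 0.985, -0.023, 0.124]
force: [-0.0, -0.5, -0.3]
finger_gap: 92.0
gripper_force: 0.0
```

>>> drive_tool(
  series=[
    [0,0.5,0.03,0.1,0],
    [0,0.5,0.03,0.1,0],
    [0,0.5,-0.05,0.1,0],
    [0,0.5,-0.05,0.1,0],
    [0,0.5,-0.05,0.1,0],
  ],
)

```text
time: 8.7
ee_pos: [913.7, -160.0, 351.4]
ee_rot: [0.114, 0.982, -0.024, 0.149]
force: [-0.1, -0.2, -0.1]
finger_gap: 92.0
gripper_force: 0.0
```

>>> drive_tool(
  series=[
    [0,0.5,-0.05,0.3,0],
    [0,0.5,-0.05,0.3,0],
    [0,0.5,-0.05,0.3,0],
    [0,0.5,-0.05,0.3,0],
    [0,0.5,-0.05,0.3,0],
  ],
)

```text
time: 9.32
ee_pos: [919.7, -148.6, 384.6]
ee_rot: [0.112, 0.978, -0.025, 0.176]
force: [0.5, -0.2, 0.2]
finger_gap: 91.7
gripper_force: 0.0
```

>>> drive_tool(
  series=[
    [0,0.5,-0.05,0.3,0],
    [0,0.5,-0.05,0.3,0],
    [0,0.5,-0.05,0.3,0],
    [0,0.5,-0.05,0.3,0],
    [0,0.5,-0.05,0.3,0],
  ],
)

```text
time: 9.95
ee_pos: [927.4, -141.0, 409.6]
ee_rot: [0.111, 0.973, -0.026, 0.202]
force: [0.0, -0.2, -0.1]
finger_gap: 91.5
gripper_force: 0.0
```

>>> drive_tool(
  series=[
    [0,0.5,-0.2,0.3,0],
    [0,0.5,-0.2,0.3,0],
    [0,0.5,-0.2,0.3,0],
    [0,0.5,-0.15,0.3,0],
    [0,0.5,-0.12,0.3,0],
  ],
)

```text
time: 10.58
ee_pos: [931.6, -176.9, 428.2]
ee_rot: [0.11, 0.967, -0.028, 0.228]
force: [-0.6, 0.1, 0.2]
finger_gap: 91.7
gripper_force: 0.0
```

>>> drive_tool(
  series=[
    [0,0.5,-0.11,0.3,0],
    [0,0.5,-0.11,0.3,0],
    [0,0.5,-0.11,0.3,0],
    [0,0.5,-0.11,0.3,0],
    [0,0.5,-0.11,0.3,0],
  ],
)

```text
time: 11.2
ee_pos: [940.4, -185.3, 445.9]
ee_rot: [0.109, 0.961, -0.03, 0.254]
force: [-0.4, -0.1, 0.3]
finger_gap: 91.8
gripper_force: 0.0
```

>>> drive_tool(
  series=[
    [0,0.5,-0.11,0.3,0],
    [0,0.5,-0.11,0.3,0],
    [0,0.5,-0.11,0.3,0],
    [0,0.5,-0.11,0.3,0],
    [0,0.5,-0.11,0.3,0],
  ],
)

```text
time: 11.82
ee_pos: [950.1, -192.7, 461.7]
ee_rot: [0.108, 0.953, -0.032, 0.28]
force: [-1.3, 0.2, -1.0]
finger_gap: 91.9
gripper_force: 0.0
```

>>> drive_tool(
  series=[
    [0,0.5,-0.11,0.2,0],
    [0,0.5,-0.11,0.2,0],
    [0,0.5,-0.11,0.2,0],
    [0,0.5,-0.11,0.2,0],
    [0,0.5,-0.11,0.2,0],
  ],
)

```text
time: 12.45
ee_pos: [976.0, -202.3, 446.1]
ee_rot: [0.107, 0.946, -0.034, 0.305]
force: [-0.4, 0.4, -0.5]
finger_gap: 91.8
gripper_force: 0.0
```

>>> drive_tool(
  series=[
    [0,0.5,-0.11,0.2,0],
    [0,0.5,-0.11,0.2,0],
    [0,0.5,-0.11,0.2,0],
    [0,0.5,-0.11,0.2,0],
    [0,0.5,-0.11,0.2,0],
  ],
)

```text
time: 13.08
ee_pos: [998.0, -210.2, 436.5]
ee_rot: [0.106, 0.938, -0.037, 0.329]
force: [-0.0, -0.5, -0.7]
finger_gap: 91.7
gripper_force: 0.0
```

>>> drive_tool(
  series=[
    [0,0.5,-0.1,0.2,0],
    [0,0.5,-0.1,0.2,0],
    [0,-0.06,0.0,0.0,0],
    [0,-0.12,-0.0,-0.03,0],
  ],
)

```text
time: 13.58
ee_pos: [929.8, -212.6, 425.2]
ee_rot: [0.106, 0.937, -0.037, 0.332]
force: [0.8, 0.0, 2.2]
finger_gap: 91.9
gripper_force: 0.0
```

>>> drive_tool(
  series=[
    [0,-0.06,-0.03,-0.04,0],
    [0,-0.12,-0.06,-0.08,0],
    [0,-0.16,-0.09,-0.12,0],
    [0,-0.2,-0.11,-0.15,0],
    [0,-0.24,-0.12,-0.17,0],
  ],
)

```text
time: 14.2
ee_pos: [693.4, -331.2, 256.7]
ee_rot: [0.106, 0.937, -0.037, 0.331]
force: [0.1, -0.6, 0.6]
finger_gap: 92.3
gripper_force: 0.0
```

>>> drive_tool(
  series=[
    [0,-0.06,0,0,0],
    [0,-0.06,0,0,0],
  ],
)

```text
time: 14.45
ee_pos: [631.6, -330.1, 255.5]
ee_rot: [0.107, 0.937, -0.036, 0.329]
force: [1.1, -1.3, 0.4]
finger_gap: 92.0
gripper_force: 0.0
```

>>> drive_tool(
  series=[
    [0,-0.06,0,0,0],
    [0,-0.12,0,0,0],
    [0,-0.17,0.02,0,0],
    [0,-0.17,0.02,0,0],
  ],
)

```text
time: 14.95
ee_pos: [464.0, -310.5, 259.0]
ee_rot: [0.106, 0.937, -0.038, 0.331]
force: [0.7, -0.6, -0.1]
finger_gap: 92.3
gripper_force: 0.0
```

```bash
cat > m.py <<'E'
from h import *
import sys
np.set_printoptions(precision=1,suppress=True)
o=get_obs();M=R.from_quat(o['ee_rot']).as_matrix();print(np.round(o['ee_pos'],1),'tx',M[:,0].round(3),'ty',M[:,1].round(3),'tz',M[:,2].round(3))
w=shot('wrist');save(w,sys.argv[1]+'w.png');s=shot('side');save(s,sys.argv[1]+'s.png');t=shot('top');save(t,sys.argv[1]+'t.png')
for n,c in(('w',w),('s',s),('t',t)):
    H=hsv(c);P=cloud(c)
    a=(H[...,0]>3)&(H[...,0]<24)&(H[...,1]>90)&(H[...,2]>60)
    print(n,rect(c,a,P,(572,-303),7,18))
E
python3 m.py a
```

```text
[ 464.  -310.5  259. ] tx [-0.8  0.2 -0.6] ty [ 0.2  1.  -0. ] tz [ 0.6 -0.1 -0.8]
w {'c': array([ 570.1, -304. ,   12.1]), 'size': array([73.3, 49.7]), 'ang': -11.0, 'n': 2621}
s {'c': array([ 570.2, -305.5,   12.3]), 'size': array([71.7, 54.8]), 'ang': -11.2, 'n': 540}
t {'c': array([ 571. , -301.1,   13.7]), 'size': array([69. , 49.5]), 'ang': -11.1, 'n': 508}
```

View pics/aw.png

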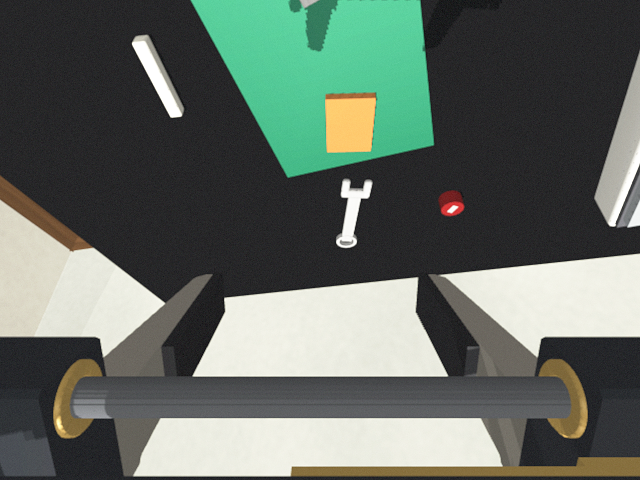

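The backing centre is (571, -304), its top at z ≈ 12.5 and its long axis at -11.1°, with three cameras agreeing. The 39° lean has held.

>>> drive_tool(
  series=[
    [0,0.04,0.002,-0.04,1],
    [0,0.08,0.004,-0.09,2.2],
    [0,0.109,0.006,-0.14,2.2],
    [0,0.109,0.006,-0.19,2.2],
    [0,0.109,0.006,-0.215,2.2],
  ],
)

```text
time: 15.72
ee_pos: [578.1, -300.8, 44.0]
ee_rot: [0.091, 0.942, -0.028, 0.322]
force: [-0.1, 0.1, -0.6]
finger_gap: 91.6
gripper_force: 0.0
```

>>> drive_tool(
  series=[
    [0,0,0,0,0],
    [0,0,0,-0.01,0],
    [0,0,0,-0.018,0],
    [0,0,0,-0.018,0],
  ],
)

```text
time: 16.23
ee_pos: [581.3, -302.2, 36.3]
ee_rot: [0.093, 0.942, -0.031, 0.32]
force: [0.1, 0.7, 0.6]
finger_gap: 91.9
gripper_force: 0.0
```

Run:
```python
from h import *
o=get_obs();M=R.from_quat(o['ee_rot']).as_matrix();print(o['ee_pos'].round(1),M.round(4),o['force'].round(1),o['joint_pos'].round(2))
print('ty az',np.degrees(np.arctan2(M[1,1],M[0,1])))
```

```text
[ 581.3 -302.2   36.3] [[-0.7783  0.1945  0.597 ]
 [ 0.1553  0.9809 -0.1171]
 [-0.6083  0.0016 -0.7937]] [0.1 0.7 0.6] [-0.85  0.26  2.04  0.93  0.48 -2.99]
ty az 78.78432740495333
```

Joint 6 has run to its limit: the lean direction at the mat is too far from the arm's own azimuth. I'll turn the lean towards the arm's azimuth and let the closing fingers square the plate.

>>> drive_tool(
  series=[
    [0,-0.003,-0.002,0.012,-6],
    [0,-0.006,-0.004,0.014,-12],
    [0,-0.006,-0.004,0.014,-14],
    [0,-0.006,-0.004,0.014,-14],
  ],
)

```text
time: 16.73
ee_pos: [575.3, -305.8, 50.6]
ee_rot: [0.207, 0.924, -0.069, 0.314]
force: [0.3, 0.3, 0.7]
finger_gap: 91.8
gripper_force: 0.0
```

```bash
cat > st.py <<'E'
from h import *
o=get_obs();M=R.from_quat(o['ee_rot']).as_matrix();print(round(float(o['time']),2),o['ee_pos'].round(1),'F',o['force'].round(1),'q',o['joint_pos'].round(2),'gap',round(float(o['finger_gap']),1))
print('az',round(np.degrees(np.arctan2(M[1,1],M[0,1]))-90,2),'tilt',round(np.degrees(np.arccos(-M[2,2])),1),'roll',round(np.degrees(M[2,1]),2))
E
python3 st.py
```

```text
16.73 [ 575.3 -305.8   50.6] F [0.3 0.3 0.7] q [-0.78  0.19  2.08  0.71  0.32 -2.52] gap 91.8
az -25.16 tilt 37.5 roll 0.09
```

>>> drive_tool(
  series=[
    [0,0,0,-0.01,0],
    [0,-0.001,0,-0.02,0],
    [0,-0.001,0,-0.03,0],
    [0,-0.001,0,-0.038,0],
    [0,-0.001,0,-0.039,0],
  ],
)

```text
time: 17.35
ee_pos: [573.7, -306.2, 10.5]
ee_rot: [0.207, 0.924, -0.069, 0.313]
force: [-0.6, -0.0, 0.0]
finger_gap: 91.9
gripper_force: 0.0
```

```bash
python3 st.py
```

```text
17.35 [ 573.7 -306.2   10.5] F [-0.6 -0.   0. ] q [-0.78  0.28  2.08  0.93  0.26 -2.75] gap 91.9
az -25.24 tilt 37.4 roll 0.13
```

Free of contact. Now I'll close gently and lift.

>>> drive_tool(
  series=[
    [1,0,0,0,0],
    [1,0,0,0,0],
    [1,0,0,0,0],
    [1,0,0,0,0],
    [1,0,0,0,0],
  ],
  newtons=15,
)

```text
time: 17.98
ee_pos: [574.1, -306.1, 11.0]
ee_rot: [0.207, 0.924, -0.069, 0.313]
force: [-0.3, 0.2, 0.5]
finger_gap: 53.0
gripper_force: 13.3
```

>>> drive_tool(
  series=[
    [1,0,0,0,0],
    [1,0,0,0,0],
  ],
  newtons=25,
)

```text
time: 18.23
ee_pos: [574.1, -306.1, 11.0]
ee_rot: [0.207, 0.924, -0.069, 0.313]
force: [0.3, -0.4, 0.9]
finger_gap: 52.1
gripper_force: 22.4
```

>>> drive_tool(
  series=[
    [1,0,0,0,0],
    [1,0,0,0,0],
    [1,0,0,0,0],
  ],
  newtons=45,
)

```text
time: 18.6
ee_pos: [574.1, -306.1, 11.0]
ee_rot: [0.207, 0.924, -0.069, 0.313]
force: [-0.4, 0.2, 0.1]
finger_gap: 50.8
gripper_force: 40.6
```

```bash
python3 m.py b; python3 st.py
```

```text
[ 574.1 -306.1   11. ] tx [-0.7  0.3 -0.6] ty [0.4 0.9 0. ] tz [ 0.6 -0.3 -0.8]
w {'c': array([ 568.1, -303.1,   12.4]), 'size': array([76.6, 51. ]), 'ang': -11.5, 'n': 9022}
s {'c': array([ 588.2, -307.1,   12.5]), 'size': array([57.5, 34.9]), 'ang': 79.9, 'n': 251}
t {'c': array([ 575. , -306.4,   13.7]), 'size': array([64.6, 44.6]), 'ang': -1.0, 'n': 393}
18.75 [ 574.1 -306.1   11. ] F [-0.3 -0.3  0.4] q [-0.78  0.28  2.08  0.93  0.26 -2.75] gap 51.1
az -25.23 tilt 37.4 roll 0.11
```

>>> drive_tool(
  series=[
    [1,0,0,0.01,0],
    [1,0,0,0.025,0],
    [1,0,0,0.05,0],
    [1,-0.01,0,0.09,0],
    [1,-0.02,0.01,0.14,0],
  ],
)

```text
time: 19.38
ee_pos: [552.9, -295.7, 150.8]
ee_rot: [0.208, 0.924, -0.069, 0.312]
force: [-0.4, -0.4, 0.9]
finger_gap: 50.9
gripper_force: 40.6
```

>>> drive_tool(
  series=[
    [1,-0.015,0.03,0.03,3],
    [1,-0.03,0.07,0.06,6],
    [1,-0.05,0.12,0.09,9],
    [1,-0.065,0.17,0.1,12],
    [1,-0.08,0.22,0.1,15],
  ],
)

```text
time: 20.0
ee_pos: [473.6, -75.0, 252.1]
ee_rot: [0.084, 0.943, -0.028, 0.321]
force: [-0.0, 1.2, 0.5]
finger_gap: 50.9
gripper_force: 40.6
```

>>> drive_tool(
  series=[
    [1,-0.01,0.04,0,2],
    [1,-0.02,0.08,0,3.5],
    [1,-0.03,0.12,0,3.5],
    [1,-0.03,0.12,0,3.5],
  ],
)

```text
time: 20.5
ee_pos: [443.2, 47.2, 250.5]
ee_rot: [0.053, 0.946, -0.017, 0.32]
force: [0.5, 0.1, -0.5]
finger_gap: 51.2
gripper_force: 40.6
```

```bash
python3 st.py
python3 - <<'E'
from h import *
np.set_printoptions(precision=1,suppress=True)
w=shot('wrist');save(w,'c.png');np.save('cw.npy',cloud(w))
for t in['bed','fence_face','wheel_low']:
  print(t,[(round(r['score'],2),np.round(r['position'],1),pt(w,r['position'])) for r in pinpoint('wrist',t)[:2]])
E
```

```text
20.5 [443.2  47.2 250.5] F [ 0.5  0.1 -0.5] q [-0.22 -0.86  2.42  0.08  0.93 -1.7 ] gap 51.2
az -6.32 tilt 37.4 roll 0.12
bed [(0.6, array([376.6, 206.3]), array([610.3,  91.6,  57.8]))]
fence_face [(0.94, array([380.3, 221.6]), array([639.3,  96.1,  56.8]))]
wheel_low [(0.32, array([182.6, 244.3]), array([ 719.3, -185.4,   10.8]))]
```

View pics/c.png

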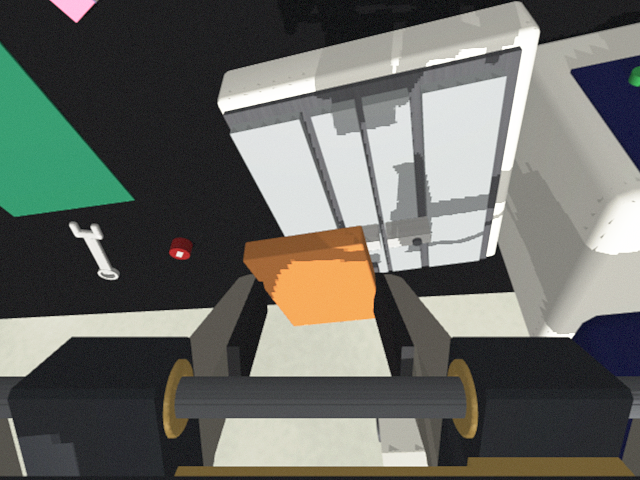

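The plate is held at px (310, 275), turned about 14° in the jaws. The bed with kerf slot and fence shows at px (330–500, 60–270).

Run:
```python
from h import *
np.set_printoptions(precision=1,suppress=True)
def fit(q):
    m=np.median(q,0)
    for _ in range(6):
        A=np.c_[q[:,:2],np.ones(len(q))];k,*_=np.linalg.lstsq(A,q[:,2],rcond=None)
        r=q[:,2]-A@k;q=q[abs(r)<2]
    return k
C=np.load('cw.npy')
q=C[225:330,250:375].reshape(-1,3);q=q[~np.isnan(q[:,0])];n0=len(q)
q=q[(q[:,2]>210)&(q[:,0]<520)];print('plate pts',len(q),np.percentile(q,[2,50,98],axis=0))
# top face: orange bright
w=cv2.imread('pics/c.png')[:,:,::-1].copy();H=cv2.cvtColor(w,cv2.COLOR_RGB2HSV)
m=(H[...,0]>8)&(H[...,0]<24)&(H[...,1]>90)&(H[...,2]>200)&(C[...,2]>200)
k=fit(C[m]);print('plate slope deg',np.degrees(k[:2]),m.sum(), C[m].mean(0))
for n,P in(('w',C),('s',np.load('s.npy')),('t',np.load('t.npy'))):
    near=(abs(P[...,0]-590)<200)&(abs(P[...,1]-90)<170)
    b=near&(P[...,2]>62)&(P[...,2]<78); X=P[b]
    print(n,'bed z',np.median(X[:,2]),len(X))
    (a,bb),(ww,h),t=cv2.minAreaRect(X[:,:2].astype(np.float32));print(' rect',a,bb,ww,h,t)
    f=near&(P[...,2]>86)&(P[...,2]<103);F=P[f]
    if len(F)>10: print(' fence',len(F),np.percentile(F,[5,50,95],axis=0).round(0).tolist())
```

```text
plate pts 10578 [[403.3  21.4 243.8]
 [423.7  46.  251.9]
 [471.4  70.8 269.9]]
plate slope deg [-0.8  0.4] 5860 [440.1  49.8 252. ]
w bed z 69.0226893055555 33485
 rect 594.72021484375 115.63507080078125 272.9251403808594 296.5722961425781 1.7907658815383911
 fence 3644 [[464.0, 89.0, 87.0], [540.0, 230.0, 94.0], [684.0, 254.0, 102.0]]
s bed z 68.9324595798733 4266
 rect 594.1516723632812 117.64981079101562 289.406494140625 297.5813903808594 3.6745684146881104
 fence 699 [[471.0, 47.0, 87.0], [625.0, 232.0, 94.0], [709.0, 254.0, 102.0]]
t bed z 70.62362894396028 7594
 rect 598.7174682617188 121.54347229003906 287.822021484375 281.9810791015625 7.179859161376953
 fence 550 [[486.0, 16.0, 88.0], [647.0, 82.0, 94.0], [710.0, 253.0, 101.0]]
```

```bash
cat > ortho.py <<'E'
from h import *
def ortho(c,img,x0,y0,W,H,s,z):   # rows: x decreasing downward, cols: y decreasing rightward ; s mm/px
    r,q=np.mgrid[:H,:W];X=np.stack([x0-r*s,y0-q*s,np.full(r.shape,z,float)],-1)
    Rm=c['T'][:3,:3];p=(X-c['T'][:3,3])@Rm;f,cx,cy=K(c)
    return cv2.remap(img,(p[...,0]/p[...,2]*f+cx).astype(np.float32),(p[...,1]/p[...,2]*f+cy).astype(np.float32),cv2.INTER_LINEAR)
E
python3 - <<'E'
from ortho import *
w=shot('wrist');s=shot('side')
a=ortho(w,w['image'],730,240,400,400,.75,70);b=ortho(s,s['image'],730,240,400,400,.75,70)
o=np.hstack([a,b]);cv2.imwrite('pics/o1.png',o[:,:,::-1])
for n,im in(('w',a),('s',b)):
    g=cv2.cvtColor(im,cv2.COLOR_RGB2GRAY);l=cv2.createLineSegmentDetector().detect(g)[0][:,0]
    L=np.hypot(l[:,2]-l[:,0],l[:,3]-l[:,1]);i=np.argsort(-L)[:16]
    for q in l[i]:
        A=np.array([730-q[1]*.75,240-q[0]*.75]);B=np.array([730-q[3]*.75,240-q[2]*.75]);d=B-A
        print(n,A.round(),B.round(),'ang',round((np.degrees(np.arctan2(d[1],d[0]))+180)%180,1))
E
```

```text
w [436. 191.] [706. 227.] ang 7.5
w [494.  81.] [730. 112.] ang 7.6
w [464. -34.] [434. 188.] ang 97.6
w [631.  47.] [472.  26.] ang 7.5
w [611. 207.] [458. 186.] ang 7.5
w [620. 135.] [466. 115.] ang 7.6
w [486. -36.] [638. -16.] ang 7.5
w [477.  36.] [629.  56.] ang 7.5
w [626.  93.] [497.  76.] ang 7.6
w [553. 217.] [431. 201.] ang 7.6
w [717. 221.] [614. 207.] ang 7.6
w [631.  68.] [705.  77.] ang 7.4
w [458.  36.] [467. -33.] ang 97.6
w [466. 125.] [532. 134.] ang 7.5
w [446. 120.] [455.  59.] ang 97.5
w [457. 185.] [465. 125.] ang 97.5
s [730. -28.] [477. -61.] ang 7.4
s [487. -37.] [730.  -5.] ang 7.5
s [477.  35.] [627.  55.] ang 7.7
s [454.  15.] [439. 141.] ang 96.5
s [604.  42.] [483.  26.] ang 7.4
s [728. 142.] [717. 229.] ang 97.2
s [466. -59.] [456.  14.] ang 97.7
s [456. 185.] [462. 122.] ang 95.8
s [477.  23.] [484. -38.] ang 96.4
s [538. 132.] [593. 145.] ang 13.0
s [643. 134.] [648.  79.] ang 94.8
s [612. 208.] [618. 154.] ang 96.4
s [443. -10.] [450. -59.] ang 98.0
s [595. 157.] [589. 203.] ang 98.4
s [651.  50.] [606.  42.] ang 9.2
s [629.  55.] [626.  96.] ang 93.0
```

View pics/o1.png

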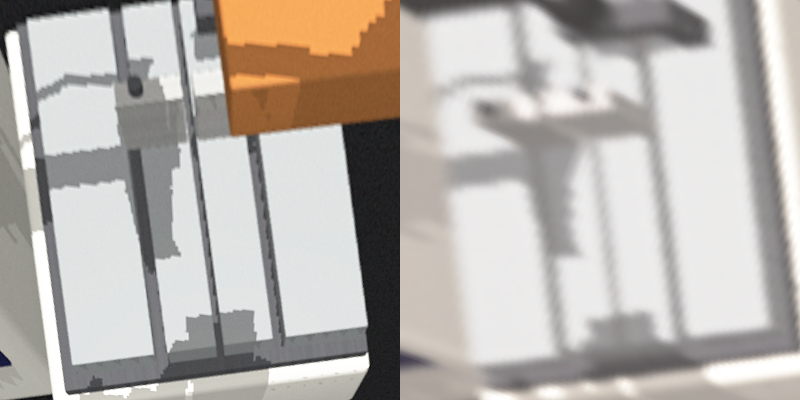

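Bed axis angle is 7.5°, with the origin at about (589.7, 90.8), consistent across the kerf, T-slots, front edge and fence foot. The held plate lies level at 7.6°, its centre (-3.3, +1.1) from the TCP.

>>> drive_tool(
  series=[
    [1,0.018,0.008,-0.03,0],
    [1,0.036,0.016,-0.06,0],
    [1,0.054,0.024,-0.09,0],
    [1,0.07,0.032,-0.12,0],
    [1,0.07,0.032,-0.12,0],
  ],
)

```text
time: 21.42
ee_pos: [512.3, 75.2, 126.8]
ee_rot: [0.057, 0.947, -0.018, 0.316]
force: [-0.3, 0.3, 0.0]
finger_gap: 51.2
gripper_force: 40.6
```

>>> drive_tool(
  series=[
    [1,0.02,0.003,-0.02,0],
    [1,0.04,0.005,-0.036,0],
    [1,0.06,0.008,-0.042,0],
    [1,0.072,0.01,-0.045,0],
    [1,0.072,0.01,-0.045,0],
  ],
)

```text
time: 22.05
ee_pos: [587.4, 84.7, 87.9]
ee_rot: [0.057, 0.945, -0.018, 0.322]
force: [-0.9, -0.7, -0.2]
finger_gap: 50.9
gripper_force: 40.6
```

```bash
python3 st.py
```

```text
22.05 [587.4  84.7  87.9] F [-0.9 -0.7 -0.2] q [-0.03 -0.02  2.21 -0.18  0.3  -1.33] gap 50.9
az -6.82 tilt 37.6 roll 0.11
```

>>> drive_tool(
  series=[
    [1,0.001,0.0045,-0.003,0.4],
    [1,0.001,0.0045,-0.006,0.4],
    [1,0.001,0.0045,-0.008,0.4],
    [1,0.001,0.0045,-0.008,0.4],
  ],
)

```text
time: 22.55
ee_pos: [587.0, 90.4, 78.0]
ee_rot: [0.053, 0.946, -0.017, 0.321]
force: [0.5, -0.2, 1.4]
finger_gap: 50.9
gripper_force: 40.6
```

```bash
python3 - <<'E'
from h import *
np.set_printoptions(precision=1,suppress=True)
w=shot('wrist');save(w,'d.png');P=cloud(w);H=hsv(w)
a=(H[...,0]>3)&(H[...,0]<24)&(H[...,1]>90)&(H[...,2]>60)
print(rect(w,a,P,(587,90),74,95))
n=(abs(P[...,0]-560)<100)&(abs(P[...,1]-90)<100)&(P[...,2]>60)&(P[...,2]<76);print('bed',np.median(P[n][:,2]))
s=shot('side');P=cloud(s);H=hsv(s);a=(H[...,0]>3)&(H[...,0]<24)&(H[...,1]>90)&(H[...,2]>60);print('side',rect(s,a,P,(587,90),60,95))
E
python3 st.py
```

```text
{'c': array([580.8,  91.2,  79.4]), 'size': array([77.2, 50.5]), 'ang': 8.0, 'n': 9065}
bed 69.31838880691656
side {'c': array([608.9,  88. ,  79.2]), 'size': array([58.6, 27.9]), 'ang': 85.1, 'n': 100}
22.65 [587.   90.5  78. ] F [ 0.3 -0.3  1. ] q [-0.02  0.01  2.21 -0.19  0.28 -1.31] gap 51.2
az -6.32 tilt 37.4 roll 0.11
```

>>> drive_tool(
  series=[
    [1,0.002,-0.001,-0.0005,-0.3],
    [1,0.004,-0.001,-0.0005,-0.3],
    [1,0.0045,-0.001,-0.0005,-0.3],
  ],
)

```text
time: 23.02
ee_pos: [592.0, 89.4, 77.9]
ee_rot: [0.055, 0.945, -0.018, 0.321]
force: [-2.9, -0.1, 5.6]
finger_gap: 51.0
gripper_force: 40.9
```

>>> drive_tool(
  series=[
    [1,0.001,0,0,0],
    [1,0.001,0,0,0],
  ],
)

```text
time: 23.28
ee_pos: [592.2, 89.4, 77.7]
ee_rot: [0.055, 0.946, -0.018, 0.32]
force: [-11.2, -0.3, 11.9]
finger_gap: 51.0
gripper_force: 41.4
```

>>> drive_tool(
  series=[
    [1,0.001,0,0,0],
    [1,0.001,0,0,0],
  ],
)

```text
time: 23.52
ee_pos: [592.7, 89.5, 77.7]
ee_rot: [0.054, 0.946, -0.018, 0.32]
force: [-18.5, 0.0, 18.3]
finger_gap: 50.9
gripper_force: 44.3
```

>>> drive_tool(
  series=[
    [1,-0.0015,0,0.0005,0],
    [1,-0.0015,0,0.0005,0],
    [0.3,-0.0015,0,0.0005,0],
    [0.3,-0.0015,0,0.0005,0],
    [0.3,-0.0015,0,0.0005,0],
  ],
)

```text
time: 24.15
ee_pos: [591.9, 89.4, 77.6]
ee_rot: [0.055, 0.946, -0.018, 0.32]
force: [0.0, -0.2, -0.2]
finger_gap: 64.0
gripper_force: 0.0
```

>>> drive_tool(
  series=[
    [0.3,-0.015,-0.002,0.02,0],
    [0.3,-0.04,-0.005,0.05,3],
    [0.5,-0.08,-0.01,0.08,8],
    [1,-0.1,-0.013,0.1,13.8],
    [1,-0.1,-0.013,0.1,13.8],
  ],
)

```text
time: 24.78
ee_pos: [493.0, 74.8, 180.8]
ee_rot: [-0.057, 0.944, 0.02, 0.323]
force: [-0.6, 1.0, -0.5]
finger_gap: 36.6
gripper_force: 0.0
```

```bash
python3 st.py
cat > pl.py <<'E'
from ortho import *
import sys
np.set_printoptions(precision=1,suppress=True)
z=float(sys.argv[1]);w=shot('wrist');save(w,sys.argv[2]+'.png')
a=ortho(w,w['image'],660,170,400,400,.4,z);cv2.imwrite('pics/'+sys.argv[2]+'o.png',a[:,:,::-1])
P=cloud(w);print('top z',[np.nanmedian(P[(np.hypot(P[...,0]-x,P[...,1]-y)<8)][:,2]) for x,y in((590,91),(570,100),(575,75),(610,95))])
H=hsv(w);m=(H[...,0]>3)&(H[...,0]<24)&(H[...,1]>90)&(H[...,2]>60)
r=rect(w,m,P,(588,91),z-1.5,z+4);print(r)
if r: c=r['c'];print('u,v rel',.9914*c[0]+.1305*c[1]-596.5,-.1305*c[0]+.9914*c[1]-13.1)
E
python3 pl.py 79.5 e
```

```text
24.77 [493.   74.8 180.8] F [-0.6  1.  -0.5] q [-0.24 -0.58  2.42  0.34  0.7  -2.13] gap 36.6
az 6.94 tilt 37.8 roll 0.01
top z [np.float64(79.10169469265955), np.float64(79.09746833336641), np.float64(79.10645363372082), np.float64(79.09344538982097)]
{'c': array([587.9,  89.8,  79.1]), 'size': array([70.2, 49.1]), 'ang': 7.1, 'n': 2929}
u,v rel -1.9370400000001382 -0.7932300000000136
```

View pics/e.png

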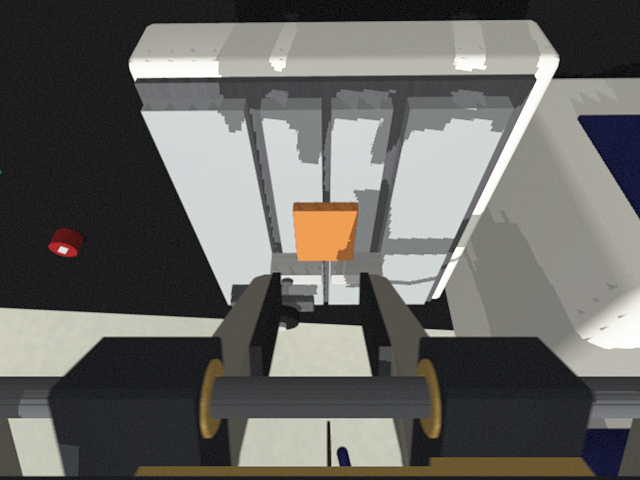

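The backing lies flat against the fence, centred on the kerf (px 326, 232; top z 79.1 at four points). Now I'll press it.

>>> drive_tool(
  series=[
    [1,0.025,0.004,-0.025,0.5],
    [1,0.05,0.008,-0.05,0.5],
    [1,0.075,0.012,-0.07,0.5],
    [1,0.096,0.0155,-0.086,0.5],
    [1,0.096,0.0155,-0.086,0.5],
  ],
  newtons=20,
)

```text
time: 25.45
ee_pos: [587.0, 93.0, 87.7]
ee_rot: [-0.063, 0.946, 0.023, 0.317]
force: [-0.0, 0.2, -0.5]
finger_gap: 0.3
gripper_force: 0.0
```

>>> drive_tool(
  series=[
    [1,0,0,-0.003,0],
    [1,0,0,-0.006,0],
    [1,0,0,-0.008,0],
    [1,0,0,-0.008,0],
  ],
)

```text
time: 25.95
ee_pos: [588.6, 92.0, 85.6]
ee_rot: [-0.063, 0.945, 0.022, 0.321]
force: [-6.1, 1.2, 8.0]
finger_gap: 0.3
gripper_force: 3.9
```

```bash
python3 st.py
```

```text
25.95 [588.6  92.   85.6] F [-6.1  1.2  8. ] q [-0.14 -0.03  2.23  0.51  0.35 -2.27] gap 0.3
az 7.67 tilt 37.6 roll 0.1
```

Contact at z ≈ 85.6, as predicted. I'll press further.

>>> drive_tool(
  series=[
    [1,0,0,-0.001,0],
    [1,0,0,-0.002,0],
    [1,0,0,-0.002,0],
  ],
)

```text
time: 26.32
ee_pos: [589.7, 92.0, 85.2]
ee_rot: [-0.063, 0.944, 0.022, 0.323]
force: [-11.4, 0.6, 16.7]
finger_gap: 0.8
gripper_force: 8.3
```

>>> drive_tool(
  series=[
    [1,0,0,-0.001,0],
    [1,0,0,-0.001,0],
    [1,0,0,-0.001,0],
  ],
)

```text
time: 26.7
ee_pos: [590.2, 92.0, 85.1]
ee_rot: [-0.063, 0.944, 0.022, 0.323]
force: [-15.7, 0.9, 22.5]
finger_gap: 0.7
gripper_force: 11.0
```

Firm press felt (22 N down). I'll withdraw and go to the coupon. Its lean direction will have to differ from its long axis, so I'll turn on the way and check the joints.

>>> drive_tool(
  series=[
    [1,0,0,0.008,0],
    [1,-0.025,-0.003,0.035,0],
    [1,-0.06,-0.01,0.065,-4],
    [1,-0.085,-0.04,0.09,-10],
    [0.5,-0.1,-0.09,0.1,-17],
  ],
)

```text
time: 27.32
ee_pos: [487.5, 1.6, 182.9]
ee_rot: [0.078, 0.943, -0.026, 0.322]
force: [-0.5, 0.1, 0.1]
finger_gap: 8.3
gripper_force: 0.0
```

>>> drive_tool(
  series=[
    [0,0,-0.05,0,-8],
    [0,-0.01,-0.1,0,-16],
    [0,-0.02,-0.16,-0.01,-24],
    [0,-0.03,-0.21,-0.02,-26],
    [0,-0.04,-0.25,-0.04,-26],
  ],
)

```text
time: 27.95
ee_pos: [447.9, -250.3, 142.2]
ee_rot: [0.288, 0.902, -0.098, 0.308]
force: [1.1, 0.4, 0.3]
finger_gap: 58.4
gripper_force: 0.0
```

>>> drive_tool(
  series=[
    [0,-0.015,-0.03,-0.02,0],
    [0,-0.03,-0.05,-0.04,0],
    [0,-0.04,-0.06,-0.06,0],
    [0,-0.04,-0.06,-0.06,0],
  ],
)

```text
time: 28.45
ee_pos: [406.6, -307.6, 79.4]
ee_rot: [0.289, 0.902, -0.096, 0.305]
force: [0.1, 0.7, 0.8]
finger_gap: 91.9
gripper_force: 0.0
```

```bash
python3 st.py
```

```text
28.45 [ 406.6 -307.6   79.4] F [0.1 0.7 0.8] q [-1.06 -0.29  2.46  0.64  0.45 -2.52] gap 91.9
az -35.49 tilt 37.3 roll 0.21
```

The lean can't turn as far as the coupon's 14° from here. I'll nudge the coupon's far end with closed fingers so that its angle becomes graspable.

>>> drive_tool(
  series=[
    [1,0.016,0.03,0,0],
    [1,0.032,0.062,0,0],
    [1,0.032,0.062,-0.01,0],
    [1,0.032,0.062,-0.03,0],
    [1,0.032,0.062,-0.05,0],
  ],
)

```text
time: 29.08
ee_pos: [441.4, -245.9, 32.2]
ee_rot: [0.287, 0.902, -0.097, 0.308]
force: [1.4, 0.0, 0.5]
finger_gap: 44.0
gripper_force: 0.0
```

>>> drive_tool(
  series=[
    [1,0,0,-0.01,0],
    [1,0,0,-0.018,0],
    [1,0,-0.008,-0.018,0],
    [1,0,-0.016,-0.018,0],
    [1,0,-0.024,-0.018,0],
  ],
)

```text
time: 29.7
ee_pos: [441.3, -269.8, 14.1]
ee_rot: [0.287, 0.902, -0.096, 0.307]
force: [0.9, 3.1, 0.5]
finger_gap: 0.3
gripper_force: 1.2
```

```bash
python3 st.py
cat > co.py <<'E'
from h import *
import sys
np.set_printoptions(precision=1,suppress=True)
for n in sys.argv[2:]:
    c=shot(n);save(c,sys.argv[1]+n+'.png');H=hsv(c);P=cloud(c);near=(get_obs()['ee_pos'][0]-15,get_obs()['ee_pos'][1])
    g=~((H[...,0]>40)&(H[...,0]<100)&(H[...,1]>60))
    print(n,rect(c,g,P,(410,-312),12,18.5,70))
E
python3 co.py f wrist top side
```

```text
29.7 [ 441.3 -269.8   14.1] F [0.9 3.1 0.5] q [-0.89 -0.05  2.44  1.    0.2  -2.79] gap 0.3
az -35.21 tilt 37.5 roll 0.16
wrist {'c': array([ 403. , -300.5,   14.4]), 'size': array([73.4, 65.1]), 'ang': 11.6, 'n': 9420}
top {'c': array([ 391.5, -307.4,   15.3]), 'size': array([52.3, 35.8]), 'ang': 28.9, 'n': 200}
side {'c': array([ 403.1, -307.3,   14.4]), 'size': array([71.8, 55.2]), 'ang': 10.9, 'n': 492}
```

>>> drive_tool(
  series=[
    [1,0,-0.008,0,0],
    [1,0,-0.016,0,0],
    [1,0,-0.024,0,0],
    [1,0,-0.03,0,0],
    [1,0,-0.034,0,0],
  ],
)

```text
time: 30.48
ee_pos: [439.9, -304.5, 12.9]
ee_rot: [0.288, 0.902, -0.096, 0.306]
force: [1.5, 3.5, 3.0]
finger_gap: 0.4
gripper_force: 1.8
```

```bash
python3 st.py; python3 co.py g wrist side
```

```text
30.48 [ 439.9 -304.5   12.9] F [1.5 3.5 3. ] q [-0.96  0.01  2.39  1.06  0.24 -2.9 ] gap 0.4
az -35.35 tilt 37.4 roll 0.12
wrist {'c': array([ 391.9, -318.3,   14.4]), 'size': array([71.7, 64.1]), 'ang': -18.7, 'n': 12467}
side {'c': array([ 389.8, -326.3,   14.6]), 'size': array([70. , 51.4]), 'ang': -21.9, 'n': 559}
```

View pics/gwrist.png

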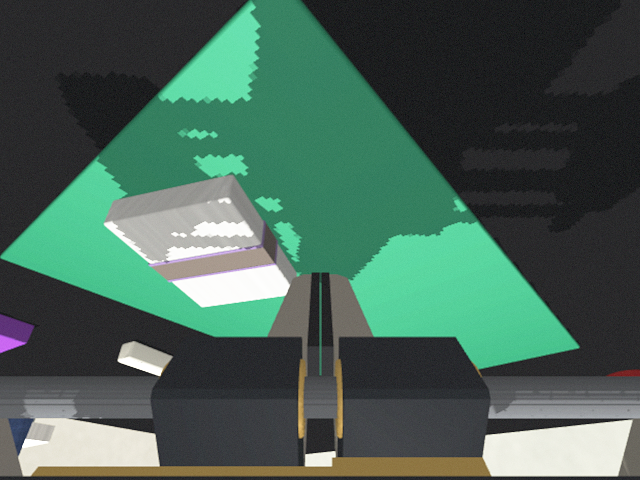

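The coupon is now at about (390, -326), angle -22° (px 200, 240). One more small push will bring it in line with the jaws.

>>> drive_tool(
  series=[
    [1,0,-0.006,0,-3],
    [1,0,-0.011,0,-6],
    [1,0,-0.016,0,-6],
    [1,0,-0.016,0,-6],
  ],
)

```text
time: 31.08
ee_pos: [438.8, -321.1, 14.2]
ee_rot: [0.334, 0.887, -0.111, 0.3]
force: [0.3, 0.4, 0.5]
finger_gap: 0.1
gripper_force: 0.3
```

>>> drive_tool(
  series=[
    [1,0.01,0.015,0.01,0],
    [1,0.01,0.02,0.03,0],
    [0,0,0.02,0.06,0],
    [0,-0.02,0.01,0.08,0],
    [0,-0.04,-0.005,0.09,0],
  ],
)

```text
time: 31.7
ee_pos: [399.0, -326.3, 105.8]
ee_rot: [0.333, 0.886, -0.112, 0.301]
force: [0.2, 0.2, -0.6]
finger_gap: 28.8
gripper_force: 0.0
```

```bash
python3 st.py; python3 co.py h wrist side top
```

```text
31.7 [ 399.  -326.3  105.8] F [ 0.2  0.2 -0.6] q [-1.05 -0.34  2.44  0.47  0.47 -2.26] gap 28.8
az -41.13 tilt 37.5 roll 0.18
wrist {'c': array([ 386.4, -329.7,   14.3]), 'size': array([71.1, 50.2]), 'ang': -35.3, 'n': 7693}
side {'c': array([ 386.7, -331.1,   14.4]), 'size': array([68.6, 51.8]), 'ang': -35.5, 'n': 540}
top {'c': array([ 378.3, -338.6,   14.5]), 'size': array([22.1, 17.1]), 'ang': -0.3, 'n': 53}
```

>>> drive_tool(
  series=[
    [0,-0.01,-0.0057,0,2],
    [0,-0.01,-0.0057,-0.01,4.5],
    [0,-0.01,-0.0057,-0.03,4.5],
    [0,-0.01,-0.0057,-0.05,4.5],
    [0,-0.01,-0.0057,-0.065,4.5],
  ],
)

```text
time: 32.48
ee_pos: [388.9, -330.0, 37.2]
ee_rot: [0.299, 0.899, -0.098, 0.303]
force: [-0.2, -0.2, -0.6]
finger_gap: 90.1
gripper_force: 0.0
```

```bash
python3 st.py
python3 - <<'E'
from h import *
w=shot('wrist');H=hsv(w);P=cloud(w);g=~((H[...,0]>40)&(H[...,0]<100)&(H[...,1]>60));print(rect(w,g,P,(387,-330),12,18.5,70))
E
```

```text
32.48 [ 388.9 -330.    37.2] F [-0.2 -0.2 -0.6] q [-1.14 -0.15  2.46  0.9   0.38 -2.84] gap 90.1
az -36.71 tilt 37.2 roll 0.3
{'c': array([ 386. , -329. ,   14.4]), 'size': array([71.9, 50. ]), 'ang': -35.2, 'n': 8225}
```

>>> drive_tool(
  series=[
    [0,0,-0.001,-0.008,-2],
    [0,0,-0.001,-0.016,-2.5],
    [0,0,-0.001,-0.023,-2.5],
    [0,0,-0.001,-0.0255,-2.5],
    [0,0,-0.001,-0.0255,-2.5],
  ],
)

```text
time: 33.15
ee_pos: [389.2, -332.0, 13.6]
ee_rot: [0.319, 0.892, -0.105, 0.302]
force: [-0.3, 0.8, 0.1]
finger_gap: 92.1
gripper_force: 0.0
```

>>> drive_tool(
  series=[
    [1,0,0,0,0],
    [1,0,0,0,0],
    [1,0,0,0,0],
    [1,0,0,0,0],
    [1,0,0,0,0],
  ],
  newtons=30,
)

```text
time: 33.78
ee_pos: [389.1, -332.4, 14.0]
ee_rot: [0.319, 0.892, -0.106, 0.302]
force: [-0.4, 1.3, -0.6]
finger_gap: 48.8
gripper_force: 29.8
```

>>> drive_tool(
  series=[
    [1,0,0,0,0],
    [1,0,0,0,0],
  ],
  newtons=55,
)

```text
time: 34.02
ee_pos: [389.1, -332.4, 13.9]
ee_rot: [0.319, 0.892, -0.106, 0.302]
force: [-0.9, 1.5, 1.8]
finger_gap: 47.7
gripper_force: 54.7
```

```bash
python3 st.py
python3 - <<'E'
from h import *
w=shot('wrist');H=hsv(w);P=cloud(w);g=~((H[...,0]>40)&(H[...,0]<100)&(H[...,1]>60))&(H[...,2]>60);print(rect(w,g,P,(387,-330),12,18.5,60))
E
```

```text
34.02 [ 389.1 -332.4   13.9] F [-0.9  1.5  1.8] q [-1.11 -0.07  2.46  1.08  0.29 -2.98] gap 47.7
az -39.22 tilt 37.3 roll 0.25
{'c': array([ 385.3, -329.3,   14.4]), 'size': array([72.4, 49.8]), 'ang': -35.3, 'n': 8421}
```

>>> drive_tool(
  series=[
    [1,0,0,0.006,-1],
    [1,0,0,0.016,-2],
    [1,0.01,0.005,0.035,-2],
    [1,0.025,0.02,0.07,0],
    [1,0.045,0.06,0.105,4],
  ],
)

```text
time: 34.7
ee_pos: [433.5, -272.0, 118.8]
ee_rot: [0.288, 0.903, -0.095, 0.305]
force: [-0.1, 0.4, -3.4]
finger_gap: 47.9
gripper_force: 54.5
```

>>> drive_tool(
  series=[
    [1,0.008,0.05,0.025,8],
    [1,0.016,0.1,0.045,16],
    [1,0.024,0.15,0.06,24],
    [1,0.032,0.2,0.06,32],
    [1,0.04,0.25,0.06,38.5],
  ],
)

```text
time: 35.33
ee_pos: [473.2, -20.9, 177.6]
ee_rot: [-0.028, 0.947, 0.012, 0.319]
force: [0.8, 0.1, -2.4]
finger_gap: 48.0
gripper_force: 54.5
```

>>> drive_tool(
  series=[
    [1,0.005,0.04,-0.005,0],
    [1,0.01,0.08,-0.01,0],
    [1,0.012,0.095,-0.015,0],
    [1,0.012,0.095,-0.015,0],
  ],
)

```text
time: 35.83
ee_pos: [484.3, 74.1, 161.4]
ee_rot: [-0.028, 0.948, 0.012, 0.318]
force: [0.6, -0.0, -3.8]
finger_gap: 48.0
gripper_force: 54.5
```

```bash
python3 st.py
python3 - <<'E'
from h import *
np.set_printoptions(precision=2,suppress=True)
w=shot('wrist');save(w,'i.png');H=hsv(w);P=cloud(w);o=get_obs()['ee_pos']
m=(np.hypot(P[...,0]-o[0],P[...,1]-o[1])<48)&(abs(P[...,2]-o[2])<12)&(np.arange(480)[:,None]<340)
q=P[m&(H[...,1]<60)&(H[...,2]>120)]
for _ in range(8):
    A=np.c_[q[:,:2],np.ones(len(q))];k,*_=np.linalg.lstsq(A,q[:,2],rcond=None);q=q[abs(q[:,2]-A@k)<1.5]
print('slope',np.degrees(k[:2]),len(q),'z',q[:,2].mean());(a,b),s,t=cv2.minAreaRect(q[:,:2].astype(np.float32));print('top rect',a,b,s,t)
E
```

```text
35.83 [484.3  74.1 161.4] F [ 0.6 -0.  -3.8] q [-0.21 -0.57  2.45  0.28  0.65 -2.01] gap 48.0
az 3.47 tilt 37.1 roll 0.3
slope [-0.52 -0.16] 5754 z 161.61699376879434
top rect 481.3668518066406 67.64602661132812 (70.60408020019531, 61.47325897216797) 6.843798637390137
```

View pics/i.png

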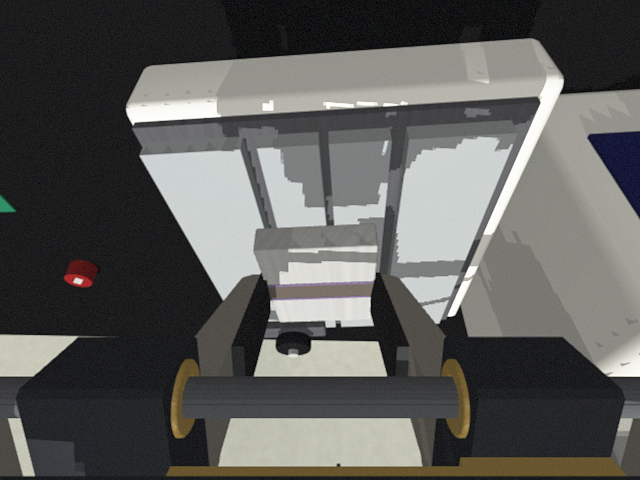

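The coupon is held level and square (weld band at px 320, 291). Moving over the backing.

>>> drive_tool(
  series=[
    [1,0.02,0.003,-0.015,0],
    [1,0.04,0.007,-0.03,0],
    [1,0.06,0.011,-0.046,0],
    [1,0.08,0.013,-0.055,0],
    [1,0.1,0.0155,-0.062,0],
  ],
)

```text
time: 36.5
ee_pos: [586.4, 86.4, 101.0]
ee_rot: [-0.025, 0.947, 0.011, 0.319]
force: [0.5, -0.0, -3.2]
finger_gap: 48.0
gripper_force: 54.5
```

>>> drive_tool(
  series=[
    [1,0.001,0,-0.001,0],
    [1,0.001,0,-0.001,0],
  ],
)

```text
time: 36.75
ee_pos: [586.5, 87.2, 100.6]
ee_rot: [-0.026, 0.947, 0.011, 0.319]
force: [0.0, -0.5, -4.5]
finger_gap: 48.0
gripper_force: 54.5
```

```bash
python3 st.py
python3 - <<'E'
from h import *
w=shot('wrist');save(w,'j.png');H=hsv(w);P=cloud(w)
m=(P[...,2]>93)&(P[...,2]<102)&(np.arange(480)[:,None]<345)&(H[...,1]<80)&(H[...,2]>90)
print(rect(w,m,P,(583,90),93,102,60))
m=(H[...,0]>3)&(H[...,0]<24)&(H[...,1]>90);print(rect(w,m,P,(583,90),66,82,70))
E
```

```text
36.75 [586.5  87.2 100.6] F [ 0.  -0.5 -4.5] q [-0.12 -0.07  2.22  0.31  0.36 -2.  ] gap 48.0
az 3.21 tilt 37.3 roll 0.26
{'c': array([582. ,  83.9, 100.8]), 'size': array([86.6, 55.7]), 'ang': 7.7, 'n': 9948}
{'c': array([555.2,  85.5,  77.7]), 'size': array([50.1, 17.6]), 'ang': -83.0, 'n': 2761}
```

View pics/j.png

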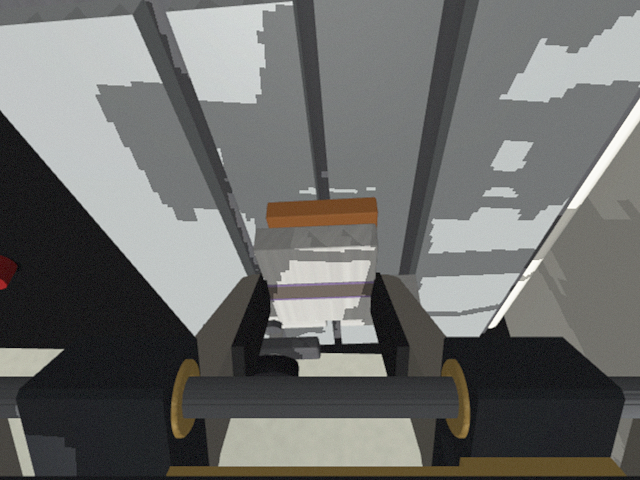

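>>> drive_tool(
  series=[
    [1,0,0.0024,-0.002,0.3],
    [1,0,0.0024,-0.004,0.3],
    [1,0,0.0024,-0.006,0.3],
    [1,0,0.0024,-0.007,0.3],
  ],
)

```text
time: 37.3
ee_pos: [586.9, 90.5, 93.7]
ee_rot: [-0.029, 0.947, 0.012, 0.32]
force: [-0.3, -1.0, -4.0]
finger_gap: 48.2
gripper_force: 54.5
```

>>> drive_tool(
  series=[
    [1,0,0,-0.001,0],
    [1,0,0,-0.0015,0],
    [1,0,0,-0.0015,0],
  ],
)

```text
time: 37.67
ee_pos: [587.0, 90.4, 92.3]
ee_rot: [-0.029, 0.947, 0.012, 0.32]
force: [-0.6, 0.6, -2.7]
finger_gap: 48.1
gripper_force: 54.5
```

```bash
python3 st.py
```

```text
37.67 [587.   90.4  92.3] F [-0.6  0.6 -2.7] q [-0.11 -0.05  2.22  0.33  0.34 -2.02] gap 48.1
az 3.57 tilt 37.3 roll 0.24
```

>>> drive_tool(
  series=[
    [1,0.002,-0.0005,-0.0005,0],
    [1,0.004,-0.0002,-0.001,0],
    [1,0.0045,-0.0002,-0.001,0],
  ],
)

```text
time: 38.05
ee_pos: [591.8, 90.2, 91.4]
ee_rot: [-0.029, 0.947, 0.012, 0.32]
force: [-0.1, 0.3, -4.1]
finger_gap: 48.1
gripper_force: 54.5
```

>>> drive_tool(
  series=[
    [1,0.001,0,-0.0005,0],
    [1,0.001,0,-0.0005,0],
  ],
)

```text
time: 38.3
ee_pos: [592.4, 90.2, 91.0]
ee_rot: [-0.029, 0.947, 0.012, 0.32]
force: [-5.2, -1.3, 1.0]
finger_gap: 48.6
gripper_force: 54.7
```

>>> drive_tool(
  series=[
    [1,0.001,0,0,0],
    [1,0.001,0,0,0],
  ],
)

```text
time: 38.55
ee_pos: [592.6, 90.3, 90.8]
ee_rot: [-0.029, 0.947, 0.012, 0.319]
force: [-20.1, -4.8, 12.4]
finger_gap: 48.3
gripper_force: 55.0
```

Fence contact is at x = 592.4 and the backing contact at z ≈ 91, both as predicted. I'll relieve the load, release, withdraw and look.

>>> drive_tool(
  series=[
    [1,-0.001,0,0.0005,0],
    [1,-0.001,0,0.0005,0],
    [0.3,-0.001,0,0.0005,0],
    [0.3,-0.001,0,0.0005,0],
    [0.3,-0.001,0,0.0005,0],
  ],
)

```text
time: 39.17
ee_pos: [593.5, 90.1, 92.4]
ee_rot: [-0.029, 0.947, 0.012, 0.321]
force: [0.0, -0.1, -0.2]
finger_gap: 64.4
gripper_force: 0.0
```

>>> drive_tool(
  series=[
    [0.3,-0.015,-0.002,0.02,0],
    [0.3,-0.04,-0.005,0.05,1],
    [0.5,-0.08,-0.01,0.07,4],
    [1,-0.1,-0.013,0.09,4],
    [1,-0.1,-0.013,0.09,4],
  ],
)

```text
time: 39.8
ee_pos: [493.6, 76.6, 184.3]
ee_rot: [-0.062, 0.944, 0.022, 0.322]
force: [0.3, 0.2, 0.3]
finger_gap: 36.3
gripper_force: 0.0
```

```bash
python3 st.py
python3 - <<'E'
from ortho import *
w=shot('wrist');save(w,'k.png');H=hsv(w);P=cloud(w)
m=(H[...,1]<80)&(H[...,2]>60)&(np.arange(480)[:,None]<345)
r=rect(w,m,P,(588,90),88.5,96,60);print('coupon',r)
m=(H[...,0]>3)&(H[...,0]<24)&(H[...,1]>90);b=rect(w,m,P,(583,90),66,82,70);print('backing front',b)
for n,c in(('c',r['c']),('b',b['c'])):print(n,.9914*c[0]+.1305*c[1]-596.5,-.1305*c[0]+.9914*c[1]-13.1)
q=P[(np.hypot(P[...,0]-588,P[...,1]-90)<22)&(P[...,2]>85)&(P[...,2]<97)];A=np.c_[q[:,:2],np.ones(len(q))];k=np.linalg.lstsq(A,q[:,2],rcond=None)[0];print('slope',np.degrees(k[:2]))
im=w['image'][150:350,200:460];cv2.imwrite('pics/kc.png',cv2.resize(im,None,fx=3,fy=3,interpolation=2)[:,:,::-1])
E
```

```text
39.8 [493.6  76.6 184.3] F [0.3 0.2 0.3] q [-0.24 -0.58  2.41  0.35  0.71 -2.14] gap 36.3
az 7.52 tilt 37.7 roll 0.11
coupon {'c': array([597.3,  91.4,  91.3]), 'size': array([100.3,  93. ]), 'ang': -82.6, 'n': 4155}
backing front {'c': array([554.4,  85.5,  75.4]), 'size': array([49.1, 10.5]), 'ang': -82.6, 'n': 603}
c 7.590919999999869 -0.4336899999999897
b -35.71009000000004 -0.6845000000000052
slope [0.09379772 0.09141552]
```

View pics/kc.png

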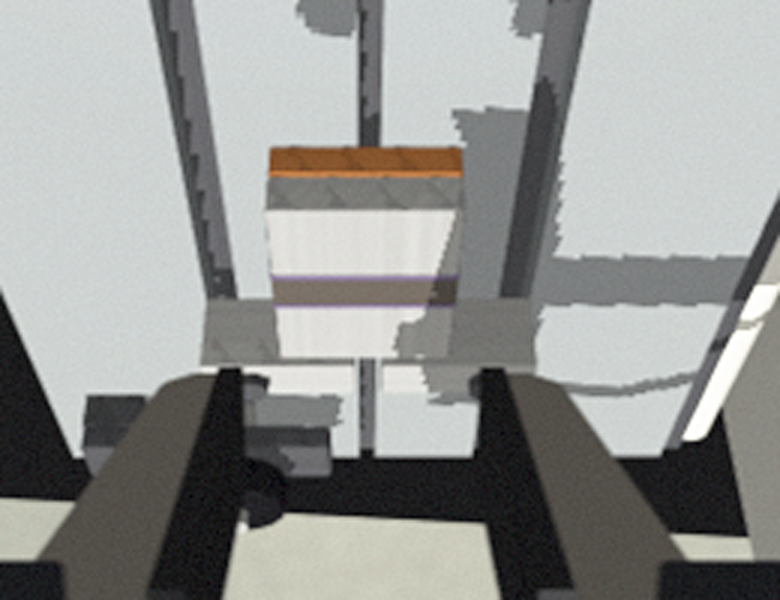

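Both plates lie square and centred, but a bright orange strip at px (365, 175) in the crop suggests the backing sits 1–3 mm short of the fence. I'll straddle both, squeeze them lightly into line and push them to the fence together.

>>> drive_tool(
  series=[
    [0,0.01,0.001,0,0],
    [0,0.03,0.004,-0.02,0],
    [0,0.055,0.008,-0.04,0],
    [0,0.075,0.01,-0.055,0],
    [0,0.092,0.013,-0.069,0],
  ],
)

```text
time: 40.48
ee_pos: [585.1, 90.6, 109.6]
ee_rot: [-0.062, 0.946, 0.023, 0.318]
force: [-0.1, -0.1, 0.2]
finger_gap: 80.5
gripper_force: 0.0
```

>>> drive_tool(
  series=[
    [0,0,0,0,0],
    [0,0,0,-0.01,0],
    [0,0,0,-0.02,0],
  ],
)

```text
time: 40.85
ee_pos: [584.3, 90.2, 92.0]
ee_rot: [-0.062, 0.945, 0.023, 0.319]
force: [-0.3, 0.3, -0.5]
finger_gap: 91.8
gripper_force: 0.0
```

```bash
python3 st.py
```

```text
40.85 [584.3  90.2  92. ] F [-0.3  0.3 -0.5] q [-0.15 -0.06  2.23  0.49  0.37 -2.25] gap 91.8
az 7.57 tilt 37.4 roll 0.23
```

>>> drive_tool(
  series=[
    [0,0,-0.0006,-0.006,0],
    [0,0,-0.0006,-0.012,0],
    [0.3,0,-0.0006,-0.013,0],
    [1,0,-0.0006,-0.013,0],
    [1,0,-0.0006,-0.013,0],
  ],
  newtons=12,
)

```text
time: 41.48
ee_pos: [584.8, 89.6, 79.8]
ee_rot: [-0.062, 0.945, 0.023, 0.32]
force: [-0.1, -0.1, -0.3]
finger_gap: 64.1
gripper_force: 0.0
```

>>> drive_tool(
  series=[
    [1,0,0,0,0],
    [1,0,0,0,0],
  ],
  newtons=20,
)

```text
time: 41.72
ee_pos: [584.7, 89.7, 79.7]
ee_rot: [-0.062, 0.945, 0.023, 0.32]
force: [-2.7, 0.6, 0.5]
finger_gap: 49.7
gripper_force: 20.0
```

>>> drive_tool(
  series=[
    [1,0.001,0.0001,0,0],
    [1,0.002,0.0002,0,0],
    [1,0.002,0.0002,0,0],
  ],
)

```text
time: 42.1
ee_pos: [585.6, 89.9, 79.2]
ee_rot: [-0.062, 0.946, 0.023, 0.319]
force: [-18.8, -3.9, 15.9]
finger_gap: 49.8
gripper_force: 20.0
```

>>> drive_tool(
  series=[
    [1,0.001,0.0001,0.0005,0],
    [1,0.001,0.0001,0.0005,0],
  ],
  newtons=30,
)

```text
time: 42.35
ee_pos: [585.7, 89.9, 79.2]
ee_rot: [-0.063, 0.946, 0.023, 0.318]
force: [-28.3, -8.1, 22.6]
finger_gap: 49.5
gripper_force: 30.0
```

>>> drive_tool(
  series=[
    [0.3,0,0,0,0],
    [0.3,0,0,0,0],
    [0.3,0,0,0,0],
  ],
)

```text
time: 42.72
ee_pos: [587.7, 90.0, 79.9]
ee_rot: [-0.062, 0.945, 0.023, 0.319]
force: [0.2, -0.2, 0.2]
finger_gap: 64.4
gripper_force: 0.0
```

>>> drive_tool(
  series=[
    [0.3,-0.01,-0.001,0.02,0],
    [0.5,-0.03,-0.004,0.05,0],
    [1,-0.06,-0.008,0.07,0],
    [1,-0.085,-0.012,0.09,0],
    [1,-0.085,-0.012,0.09,0],
  ],
)

```text
time: 43.35
ee_pos: [503.3, 77.5, 172.3]
ee_rot: [-0.062, 0.945, 0.022, 0.322]
force: [0.5, 0.7, 0.2]
finger_gap: 26.3
gripper_force: 0.0
```

```bash
python3 st.py
python3 - <<'E'
from h import *
w=shot('wrist');save(w,'l.png');H=hsv(w);P=cloud(w)
m=(H[...,0]>3)&(H[...,0]<24)&(H[...,1]>90);b=rect(w,m,P,(583,90),66,82,70);print('backing front',b)
c=b['c'];print(.9914*c[0]+.1305*c[1]-596.5,-.1305*c[0]+.9914*c[1]-13.1)
U=.9914*P[...,0]+.1305*P[...,1]-596.5;V=-.1305*P[...,0]+.9914*P[...,1]-13.1
s=abs(V)<20
for z0,z1 in((70.5,77.5),(81,89)):
    k=s&(P[...,2]>z0)&(P[...,2]<z1)&(U<-25)&(U>-45);print('front face u',z0,np.median(U[k]),k.sum())
k=s&(P[...,2]>90)&(P[...,2]<94)&(U<45);print('coupon top u',np.percentile(U[k],[1,99]));k=(abs(U+10)<10)&(P[...,2]>90)&(P[...,2]<94)&(abs(V)<40);print('v',np.percentile(V[k],[1,99]))
im=w['image'][150:350,200:460];cv2.imwrite('pics/lc.png',cv2.resize(im,None,fx=3,fy=3,interpolation=2)[:,:,::-1])
E
```

```text
43.35 [503.3  77.5 172.3] F [0.5 0.7 0.2] q [-0.23 -0.52  2.4   0.36  0.66 -2.15] gap 26.3
az 7.54 tilt 37.6 roll 0.13
backing front {'c': array([554.3,  85.2,  75.3]), 'size': array([49.7, 11.2]), 'ang': -82.6, 'n': 671}
-35.84838000000002 -0.9688700000000008
front face u 70.5 -35.2919367656084 391
front face u 81 -35.27317702455639 486
coupon top u [-35.49517118  41.42589739]
v [-25.89729118  23.1391547 ]
```

View pics/lc.png

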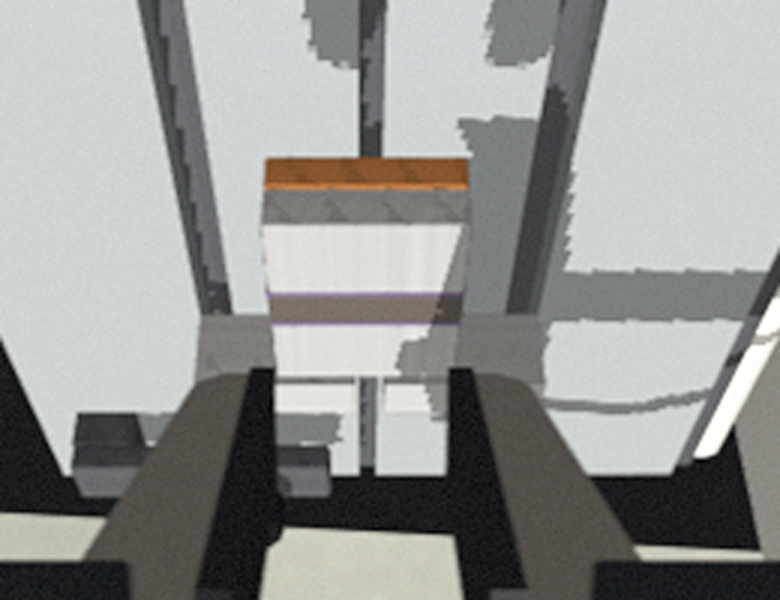

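The two front faces are now level, both at u = -35.3, against the fence and within about 1 mm of the kerf. Final press.

>>> drive_tool(
  series=[
    [1,0.02,0.003,-0.015,0],
    [1,0.045,0.006,-0.035,0],
    [1,0.065,0.01,-0.05,0],
    [1,0.084,0.012,-0.064,0],
    [1,0.084,0.012,-0.064,0],
  ],
  newtons=20,
)

```text
time: 44.02
ee_pos: [586.0, 90.3, 102.6]
ee_rot: [-0.062, 0.946, 0.024, 0.317]
force: [-0.3, -0.7, 0.1]
finger_gap: 0.1
gripper_force: 0.0
```

>>> drive_tool(
  series=[
    [1,0,0,-0.003,0],
    [1,0,0,-0.006,0],
    [1,0,0,-0.009,0],
    [1,0,0,-0.009,0],
  ],
)

```text
time: 44.52
ee_pos: [586.9, 89.9, 97.8]
ee_rot: [-0.062, 0.945, 0.023, 0.32]
force: [-2.8, 0.2, 3.2]
finger_gap: 0.6
gripper_force: 1.7
```

```bash
python3 st.py
```

```text
44.52 [586.9  89.9  97.8] F [-2.8  0.2  3.2] q [-0.15 -0.06  2.23  0.47  0.38 -2.24] gap 0.6
az 7.57 tilt 37.4 roll 0.23
```

>>> drive_tool(
  series=[
    [1,0,0,-0.001,0],
    [1,0,0,-0.002,0],
    [1,0,0,-0.003,0],
    [1,0,0,-0.003,0],
  ],
)

```text
time: 45.02
ee_pos: [588.5, 89.9, 97.2]
ee_rot: [-0.062, 0.944, 0.023, 0.322]
force: [-12.2, -0.4, 18.3]
finger_gap: 0.6
gripper_force: 9.1
```

>>> drive_tool(
  series=[
    [1,0,0,-0.001,0],
    [1,0,0,-0.001,0],
    [1,0,0,-0.001,0],
  ],
)

```text
time: 45.4
ee_pos: [589.0, 89.9, 97.0]
ee_rot: [-0.062, 0.944, 0.023, 0.323]
force: [-17.5, -0.4, 23.5]
finger_gap: 0.4
gripper_force: 11.9
```

>>> drive_tool(
  series=[
    [1,0,0,0.006,0],
    [1,-0.015,-0.002,0.025,0],
    [1,-0.05,-0.006,0.055,0],
    [1,-0.085,-0.012,0.085,0],
    [1,-0.1,-0.013,0.1,0],
  ],
)

```text
time: 46.02
ee_pos: [485.8, 76.6, 194.3]
ee_rot: [-0.062, 0.945, 0.023, 0.32]
force: [0.7, -0.2, 0.3]
finger_gap: 0.9
gripper_force: 0.0
```

>>> drive_tool(
  series=[
    [1,0,0,0,0],
    [1,0,0,0,0],
  ],
)

```text
time: 46.28
ee_pos: [486.5, 76.9, 192.0]
ee_rot: [-0.062, 0.945, 0.023, 0.319]
force: [0.5, 0.2, -0.2]
finger_gap: 0.1
gripper_force: 0.0
```

```bash
python3 st.py
python3 - <<'E'
from h import *
w=shot('wrist');P=cloud(w);s=shot('side');S=cloud(s)
U=.9914*P[...,0]+.1305*P[...,1]-596.5;V=-.1305*P[...,0]+.9914*P[...,1]-13.1
for z0,z1 in((70.5,77.5),(81,89)):
    k=(abs(V)<20)&(P[...,2]>z0)&(P[...,2]<z1)&(U<-25)&(U>-45);print('front u',np.median(U[k]))
k=(abs(U+10)<10)&(P[...,2]>90)&(P[...,2]<94)&(abs(V)<40);print('v',np.percentile(V[k],[1,99]))
q=P[(abs(U)<28)&(abs(V)<20)&(P[...,2]>85)&(P[...,2]<97)];A=np.c_[q[:,:2],np.ones(len(q))];print('slope',np.degrees(np.linalg.lstsq(A,q[:,2],rcond=None)[0][:2]),q[:,2].mean())
for n in['mount','stick','spanner','wash']: print(n,[(np.round(r['position']),pt(s,r['position'])) for r in pinpoint('side',n)[:1]])
E
```

```text
46.27 [486.5  76.9 192. ] F [ 0.5  0.2 -0.2] q [-0.25 -0.61  2.42  0.34  0.75 -2.12] gap 0.1
az 7.56 tilt 37.3 roll 0.26
front u -35.32812244729047
front u -35.311140355364614
v [-25.99094398  23.1382542 ]
slope [-0.06071697  0.02125993] 91.16757654698104
mount [(array([326., 232.]), array([568.47693097,  62.89556254,  86.73039235]))]
stick [(array([399., 410.]), array([ 478.91323842, -474.92353735,   11.40799221]))]
spanner [(array([467., 334.]), array([ 735.66806704, -334.74720748,    3.21280319]))]
wash [(array([216., 228.]), array([333.0195984 , 293.61431366,  23.86102403]))]
```

Both plates are flat and flush with each other, and the arm is clear. Handing in.

```bash
python3 -c "
from cell import *
print(hand_in())"
```

```text
the job is handed in; nothing more can be done
None
```

The job is handed in at about 46 s: the backing sheet and then the steel coupon were lowered by hand onto the saw bed and each pressed with about 23 N, and they now lie flat and flush against the rear fence, about 1.5 mm off the cut line, with the arm clear of the wheel and head; the stick, spanner and bottle read within a few mm (the spanner about 7 mm, with no contact felt), and I did not get a final reading on the mount.

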